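Brake lever check on a bench-mounted handlebar

ROBOT

A 6-joint arm with a two-finger parallel gripper is mounted at the origin on the work surface. World frame = base frame: x ahead of the robot, y to its left, z up, the work surface at z = 0. Lengths are in mm, angles in rad, forces in N, time in s.
With the tool pointing down it reaches from about 400 to 925 mm from the base axis. Payload 12.5 kg.
Tool frame: the origin (TCP) lies at the very end of the fingers, on their centre line; the grasp point (between the pads) lies 19 mm behind it; z points along the fingers, y is the direction in which the jaws open and shut (so a half turn about z gives the same grasp; the last joint's range is limited). The gripper opens to 95 mm and grips with 3 to 60 N. Pads are 20 mm wide; open, the fingers measure 119 mm over their backs; the gripper's body (75 mm by 180 mm) begins 59 mm behind the grasp point.
Start: joints at [-1.394, 0.491, 1.559, -0, 1.092, -0.106], TCP at [174.426, -600.185, 214.661] pointing down, gripper open.
Joint ranges: [-3.1, 3.1], [-0.84, 2.19], [0.05, 2.79], [-1.13, 4.28], [0.06, 2.93], [-2.69, 2.69]. Speed limits (rad/s): [2.22, 2.22, 2.79, 3.14, 3.14, 3.14].

INTERFACE

Orientations are given as [roll, pitch, yaw] about the fixed x, y, z axes, in that order (R = Rz(yaw) Ry(pitch) Rx(roll)).
In Python, from cell import env gives the robot as it stands.
- The arm moves only by the shell command python3 -m pendant 'ROWS'. ROWS is JSON, a list that holds one entry, the list of rows, each a list of 5 numbers: the opening, from 0 (shut) to 1 (fully open), then the shift along the tool's x, y, z in m, then the turn about the tool's z in rad. A call has exactly 8 rows; each row is the pose to reach, as a shift and turn from the pose commanded when the call began, along the tool's axes at that moment; what a row does not reach only later rows make up. A row lasts 1/10 s, in which the tool goes at most 50 mm and 8.59 degrees, less where a joint would pass 70% of its speed; a pose out of reach is approached as far as the arm can. A call with a gripper value outside its range is refused whole. The fingers move at their own pace and stop on an object; the grip force is fixed at half the most. Time passes only in rows, so rows that repeat a pose let the fingers close, or fill a call up. It gives the time, the measured TCP pose, the force and the opening at its end, in the units of the state.
- env.state(): the state, without advancing time (a new reading comes with each control period).
- env.read_camera(name): name is "scene" or "top" or "wrist"; returns a dict with "image" (400x640x3 uint8, blue, green, red), "range_z" (400x640 float32, mm along the optical axis (not along the pixel's ray), 0 where there is no reading), "fx", "fy", "cx", "cy" (pixels), "dist" ([k1, k2, p1, p2, k3] as OpenCV has them; the pictures are not rectified), "rvec" (rotation vector, rad) and "tvec" (3), from world to camera coordinates, as OpenCV has them; the wrist camera has in their place "tool_from_camera" (4x4, takes a point from camera to tool coordinates, whose origin is the TCP and whose axes are the flange's). Camera axes: x right, y down, z forward; pixel columns grow to the right and rows downward; lengths in mm; the calibration is good to about 2 mm. A picture is of the moment at which its call begins: read the wrist's pose just before it.
- env.job_done(): hands the job in, once; it reports no verdict.
The state is a dict: "t": time; "joints": joint angles; "qvel": joint speeds; "tau": joint torques, N m; "eef_pos": TCP position; "tcp_rot": TCP orientation; "ft_force": force on the tool from outside, world axes, zero at the start; "moment": the same for the moment, N m; "opening": opening from 0.0 (shut) to 1.0 (fully open).
Only numpy, scipy, OpenCV 4.12 (cv2) and the standard library are available. Lean on these libraries where they do the work, as an engineer would, in place of code of your own. Each camera call takes 0.05 s, during which the arm holds its last target. There are 200 camera calls.

TASK

Check the brake lever, the one on the handlebar with the fluid reservoir: with the outside of the fingers, not gripping it, press it in toward the bar until it comes up against its stop short of the grip, let it spring all the way back out, then press it in to the stop again and finish while still holding it there. Press firmly but do not wrench it, do not press on the rubber grips, and leave the clutch lever and everything lying about as they are.

Things in the scene. Friction and masses are not known exactly. Their poses are not given: they have to be found in the camera images.
- brake_stand: Brake unit, fixed: handlebar stub on a stand, with a box-shaped fluid reservoir (50 x 54 mm, top 215 mm up) over the bar at y=+40 mm. Base plate 120 x 260 x 12 mm; 40 mm post at x=+30, y=+95, top 188 mm up; level bar along y at x=+30 mm, 160 mm up. Origin: base plate's underside centre; x from the lever to the bar (away from the robot at yaw 0), z up. May stand left or right.
- brake_lever (a joint): Brake lever, rad. 0 = out at rest, slanting 0.30 rad from the bar; grows as it is pressed toward the bar (counter-clockwise from above); the stop is at 0.30, blade then parallel to the bar, 17 mm of air left to the grip. Spring: 4 N at the pressing spot to start, 8 N just before the stop; the stop itself is firm. 0.2 kg.
- brake_pivot (a point): The brake lever's vertical pivot axis at blade mid-height: on the brake unit at x=-10, y=+30, z=160 mm; axes as the unit's. The lever is a level aluminium blade 12 mm thick, 16 mm high, on the robot's side of the bar, running 143 mm from here to a ball end (18 mm) on the unit's -y side.
- brake_pad (a point): The spot to press: on the brake blade's face away from the bar, mid-height, 120 mm from the pivot along the blade (blade centre line is 6 mm behind this face). Moves with the lever: x axis square to the blade, toward the bar (pressing direction), y along the blade toward the pivot, z up.
- brake_grip: Rubber grip of the brake unit, 33 mm thick, 128 mm long with end cap (flange 40 mm); origin at its inner end on the bar's axis, running along the unit's -y.
- clutch_stand: Clutch unit, fixed: the mirror image of the brake unit (post at y=-95 mm, lever ball end to +y) but with no reservoir, only a small round cable adjuster at the pivot. Origin and axes as for the brake unit. May stand left or right.
- clutch_lever (a joint): Clutch lever, same shape and spring as the brake lever. Rad, 0 = out; to be left alone.
- clutch_pad (a point): On the clutch blade's face away from the bar, mid-height, 120 mm from its pivot.
- clutch_grip: Rubber grip of the clutch unit, same size; origin at its inner end on the bar's axis, running along the unit's +y.
- socket: Bystander, to be left alone: a steel socket 38 mm tall and 28 mm wide, standing on the base plate of the brake unit.
- grease_jar: Bystander, to be left alone: a small closed jar 50 mm tall and 50 mm wide, standing on the base plate of the clutch unit.
- screwdriver: Bystander, to be left alone: a screwdriver lying on the bench in front of the units.
- spanner: Bystander, to be left alone: an open spanner lying on the bench.
- tape_roll: Bystander, to be left alone: a black roll of tape, 90 mm wide, 25 mm high, lying flat.
- pad_box: Bystander, to be left alone: a cardboard box of brake pads, 70 x 100 x 35 mm, behind the units.
- spray_can: Bystander, to be left alone: a spray can 190 mm tall, 64 mm wide.
- mug: Bystander, to be left alone: a white mug 90 mm tall.

How it is judged (in metres and radians):
On the way, in this order (a step that is already met when the one before it is completed fails the run):
1. the brake lever is pressed in to its stop by the fingers (value of joint brake_lever above 0.28 rad and contact force between the fingers and brake_lever above 3 N), for 0.2 s.
2. the brake lever is let all the way back out (value of joint brake_lever below 0.03 rad), for 0.2 s.
At the end, for the whole second after the job is handed in: The brake lever has been pressed to its stop once and let out, and is now held in at its stop again (joint above 0.28 rad, that is within about 3 mm at the ball end) by the fingers with more than 3 N; the clutch lever is out (below 0.03 rad) and every bystander is within 20 mm of where it stood (all of step 1 and value of joint clutch_lever below 0.03 rad and distance of each of socket, grease_jar, screwdriver, spanner, tape_roll, pad_box, spray_can, mug from where it was at the start of the episode below 0.02 m); the arm keeps its last pose, push and grip.
It fails at once if the clutch lever is pressed (more than 0.06 rad) (value of joint clutch_lever above 0.06 rad).
It fails at once if the brake lever is taken between the fingers (grasp point on the blade or on its bar side while the fingers touch it) (contact force between the fingers and brake_lever above 0.5 N and x of the grasp point in the frame of brake_pad above 0.002 m).
It fails at once if the brake lever is wrenched (more than 60 N) (contact force between any of the fingers, the arm and brake_lever above 60 N).
It fails at once if the robot presses on a rubber grip (more than 3 N) (contact force between any of the fingers, the arm and brake_grip above 3 N or contact force between any of the fingers, the arm and clutch_grip above 3 N).
It fails at once if a bystander is moved more than 20 mm or lifted (distance of any of socket, grease_jar, screwdriver, spanner, tape_roll, pad_box, spray_can, mug from where it was at the start of the episode above 0.02 m).
It also fails if it takes over 35 s, if anything falls off the work surface, if the arm or the gripper's body presses on something with over 40 N, if the wrist force passes 120 N, or if a joint passes its speed limit or range.

## Working session

There is one attempt and no reset: what is moved stays moved. The work goes in short steps, Python scripts to look and compute and a shell command to move; the robot and the scene stay as the last step left them, time stands still between calls to the robot, and variables do not carry over. Pictures are saved under pics/ and viewed, about 8 in all and at most 12, crops included, and the job is handed in when it is done.

```bash
mkdir -p pics; cat > h.py <<'E'
from cell import env
import numpy as np, cv2
def cam(n):
    c=env.read_camera(n); c['K']=np.array([[c['fx'],0,c['cx']],[0,c['fy'],c['cy']],[0,0,1.]]); return c
def pts(c):
    h,w=c['range_z'].shape
    u,v=np.meshgrid(np.arange(w),np.arange(h))
    p=cv2.undistortPoints(np.stack([u,v],-1).reshape(-1,1,2).astype(float),c['K'],np.array(c['dist'],float)).reshape(h,w,2)
    z=c['range_z'][...,None]
    P=np.concatenate([p*z,z],-1)
    R=cv2.Rodrigues(np.array(c['rvec'],float))[0]
    return (P-np.array(c['tvec']).reshape(3))@R   # world, rows R^T(P-t)
E
python3 - <<'E'
from h import *
s=env.state();print({k:np.round(v,3) for k,v in s.items()})
for n in('scene','top'):
    c=cam(n);cv2.imwrite(f'pics/{n}1.png',c['image']);P=pts(c);np.savez(f'{n}.npz',P=P,z=c['range_z'],im=c['image'])
    print(n,[ (u,v,P[v,u].round()) for u,v in((100,200),(320,200),(500,200),(320,300))])
E
```

```text
{'t': np.float64(0.0), 'joints': array([-1.394,  0.492,  1.559,  0.   ,  1.092, -0.106]), 'qvel': array([-0.001,  0.001,  0.   ,  0.   ,  0.001,  0.001]), 'tau': array([ 2.0000e-03, -6.1264e+01, -2.5818e+01,  6.9000e-02,  4.8000e-02,
       -0.0000e+00]), 'eef_pos': array([ 174.399, -599.912,  214.063]), 'tcp_rot': array([-3.14 , -0.   ,  0.283]), 'ft_force': array([-1.135, -1.142, -0.124]), 'moment': array([-0.024,  0.003, -0.02 ]), 'opening': np.float64(1.001)}
scene [(100, 200, array([  716., -1946.,  -751.])), (320, 200, array([ 443., -132.,   -2.])), (500, 200, array([ 28., 329.,   1.])), (320, 300, array([760., 167.,  -2.]))]
top [(100, 200, array([561., 769.,   4.])), (320, 200, array([550., -19.,  -1.])), (500, 200, array([ 541., -657.,    3.])), (320, 300, array([259., -12., 392.]))]
```

View pics/top1.png

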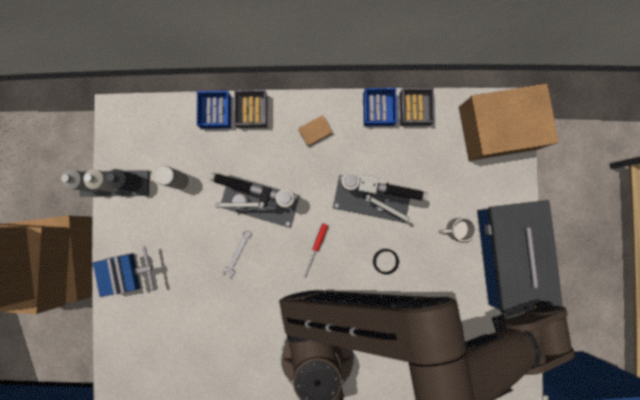

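View pics/scene1.png

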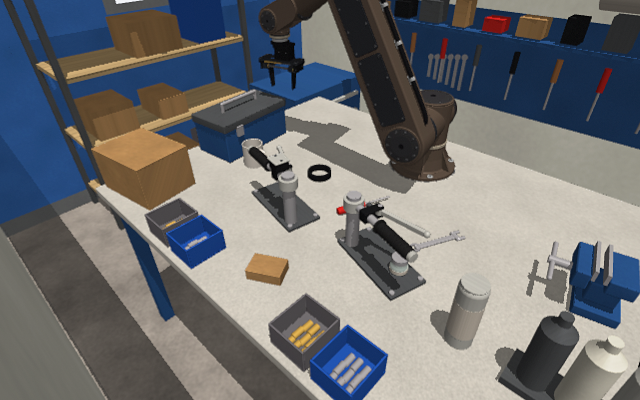

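The top view shows the brake unit at right: its box reservoir is near (368,185), post (350,182), grip end (425,197) and lever ball about (412,222). The clutch unit is at left, with the jar on its base near (240,200). Next I'll measure the brake unit from the range data.

```bash
python3 - <<'E'
from h import *
d=np.load('top.npz');P=d['P'];im=d['im']
cv2.imwrite('pics/crop1.png',cv2.resize(im[160:240,320:440],None,fx=6,fy=6,interpolation=cv2.INTER_CUBIC))
for y0,y1 in((320,440),(200,320)):
    Q=P[160:240,y0:y1].reshape(-1,3)
    for lo,hi in((8,20),(150,185),(186,200),(205,225)):
        m=(Q[:,2]>lo)&(Q[:,2]<hi); q=Q[m]
        if len(q)<5: print(lo,len(q));continue
        r=cv2.minAreaRect(q[:,:2].astype(np.float32));print(y0,lo,hi,len(q),np.round(q.mean(0)),np.round(r[0]),np.round(r[1]),round(r[2],1))
Q=P[160:240,320:440].reshape(-1,3)
d2=np.load('scene.npz');S=d2['P'].reshape(-1,3)
for nm,A in(('top',Q),('scene',S)):
  m=(A[:,2]>145)&(A[:,2]<230)&(A[:,0]>430)&(A[:,0]<700)&(A[:,1]<-40)&(A[:,1]>-400);q=A[m];print(nm,len(q))
  # occupancy of xy
  H,xe,ye=np.histogram2d(q[:,0],q[:,1],bins=[np.arange(440,660,10),np.arange(-390,-40,10)])
  for i in range(len(H))[::-1]: print(int(xe[i]),' '.join('%2d'%min(h,99) if h else ' .' for h in H[i][::-1]))
E
```

```text
320 8 20 1414 [ 537. -191.   13.] [ 549. -229.] [421. 277.] 89.4
320 150 185 931 [ 560. -232.  172.] [ 549. -212.] [278. 108.] 74.8
320 186 200 88 [ 604. -111.  189.] [ 603. -111.] [37. 35.] 52.3
320 205 225 282 [ 589. -166.  215.] [ 590. -166.] [53. 50.] 77.9
200 8 20 1304 [533. 186.  13.] [555. 195.] [421. 278.] 89.3
200 150 185 1091 [571. 206. 172.] [553. 208.] [276. 108.] 75.7
200 186 200 83 [552.  97. 190.] [541. 122.] [36. 93.] 22.4
205 0
top 1319
640  .  .  .  .  .  .  .  .  .  .  .  .  .  .  .  .  .  .  .  .  .  .  .  .  .  .  .  .  .  .  .  .  .  .
630  .  .  .  .  .  .  3  .  .  .  .  .  .  .  .  .  .  .  .  .  .  .  .  .  .  .  .  .  .  .  .  .  .  .
620  .  .  .  .  4 10 11  8  1  .  .  .  .  .  .  .  .  .  .  .  .  .  .  .  .  .  .  .  .  .  .  .  .  .
610  .  .  .  2 11 10  9  9  8  6  8  8  3  2  .  .  .  .  .  .  .  .  .  .  .  .  .  .  .  .  .  .  .  .
600  .  .  .  7 12  9  9  9  9  9 11 10  9  9  6  .  .  .  .  .  .  .  .  .  .  .  .  .  .  .  .  .  .  .
590  .  .  .  7 15  9  9 10 10 12 12  9  9  9  7  2  .  2  4  .  .  .  .  .  .  .  .  .  .  .  .  .  .  .
580  .
[... 3120 characters left out ...]
.  .  .  .  .  1  .  3  1  2  .  .  .  .  .  .  .  .  .  .  .  .
490  .  .  .  .  .  .  .  .  .  .  .  .  .  .  .  .  .  .  .  2  4  5  4  .  .  .  .  .  .  .  .  .  .  .
480  .  .  .  .  .  .  .  .  .  .  .  .  .  .  .  .  .  .  .  .  .  1  4  4  6  .  .  .  .  .  .  .  .  .
470  .  .  .  .  .  .  .  .  .  .  .  .  .  .  .  .  .  .  .  .  .  .  .  2  1  .  .  .  .  .  .  .  .  .
460  .  .  .  .  .  .  .  .  .  .  .  .  .  .  .  .  .  .  .  .  .  .  .  .  .  .  .  .  .  .  .  .  .  .
450  .  .  .  .  .  .  .  .  .  .  .  .  .  .  .  .  .  .  .  .  .  .  .  .  .  .  .  .  .  .  .  .  .  .
440  .  .  .  .  .  .  .  .  .  .  .  .  .  .  .  .  .  .  .  .  .  .  .  .  .  .  .  .  .  .  .  .  .  .
```

View pics/crop1.png

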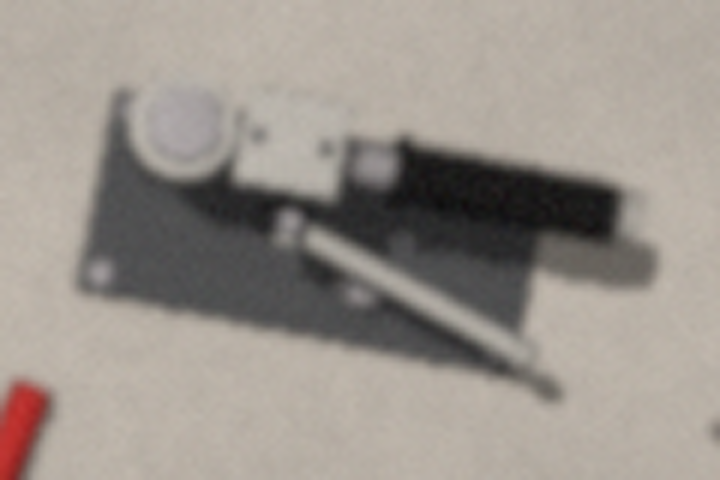

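The crop confirms the brake unit, with the box reservoir, blade and ball end visible at right. I'll fit the blade line and work out the approach.

```bash
cat > fit.py <<'E'
from h import *
P=np.load('top.npz')['P'][160:240,320:440].reshape(-1,3)
b=P[(P[:,2]>158)&(P[:,2]<176)]
# blade: robot-side points, clear of bar/grip
m=(b[:,0]<535)&(b[:,0]+b[:,1]*0.5<10000)
post=np.array([603,-111.5]);
q=b[(b[:,0]<532)&(b[:,1]>-310)&~((b[:,0]>525)&(b[:,1]<-250))]
vx,vy,x0,y0=cv2.fitLine(q[:,:2].astype(np.float32),cv2.DIST_HUBER,0,.01,.01).ravel()
u=np.array([vx,vy]); u*=-np.sign(vy)
ang=np.arctan2(u[1],u[0]); s=(q[:,:2]-[x0,y0])@u; n=(q[:,:2]-[x0,y0])@[-u[1],u[0]]
psi=ang+np.pi/2+0.30  # dir=(-sin.3,-cos.3) in unit
print('dir',u,'yaw from blade',psi,'len',s.min(),s.max(),'width',np.percentile(n,[3,97]),'z',np.median(q[:,2]),'end',np.array([x0,y0])+s.max()*u)
g=b[(b[:,1]<-235)&(b[:,0]>535)]
vx,vy,gx,gy=cv2.fitLine(g[:,:2].astype(np.float32),cv2.DIST_HUBER,0,.01,.01).ravel(); print('yaw from grip',np.arctan2(vx*-np.sign(vy),abs(vy)))
for yaw in(psi,np.arctan2(vx*-np.sign(vy),abs(vy))):
    R=np.array([[np.cos(yaw),-np.sin(yaw)],[np.sin(yaw),np.cos(yaw)]])
    o=(post-R@[30,95]+np.array([589.7,-166])-R@[30,40])/2   # post & reservoir
    piv=o+R@[-10,30]; 
    L=R@[-np.sin(.3),-np.cos(.3)];X=R@[np.cos(.3),-np.sin(.3)]
    L2=R@[0,-1];X2=R@[1,0]
    print('origin',o,'piv',piv,'offset piv from blade line',(piv-[x0,y0])@[-u[1],u[0]],'pad rest',piv+120*L-6*X,'pad stop',piv+120*L2-6*X2,'end',piv+152*L)
E
python3 fit.py
```

```text
dir [-0.47599474 -0.8794481 ] yaw from blade -0.19609481 len -62.7287673656639 56.60031744503478 width [-5.70218563  6.44786285] z 166.327889512146 end [ 475.99714548 -299.4803659 ]
yaw from grip -0.2089171
origin [ 553.77321905 -199.11114559] piv [ 549.81008372 -167.737692  ] offset piv from blade line 2.2058301825880697 pad rest [ 487.41402295 -270.41549903] pad stop [ 520.54421684 -284.26884446] end [ 477.4588792 -301.4138078]
origin [ 553.00277194 -198.56026724] piv [ 549.44223082 -167.1385774 ] offset piv from blade line 1.5971472515702683 pad rest [ 485.73477047 -269.00790621] pad stop [ 518.68461442 -283.28490618] end [ 475.38298664 -299.87602276]
```

```bash
python3 -m pendant '[[[0,0.035,-0.026,0,-0.1],[0,0.07,-0.053,0,-0.2],[0,0.105,-0.079,0,-0.33],[0,0.14,-0.105,0,-0.46],[0,0.178,-0.134,0,-0.6],[0,0.215,-0.162,0,-0.73],[0,0.25,-0.188,0,-0.84],[0,0.28,-0.21,0,-0.93]]]'
```

```text
t: 0.9
eef_pos: [385.6, -318.4, 214.6]
tcp_rot: [-3.141, -0.0, 1.218]
ft_force: [0.1, -1.6, -0.2]
opening: 0.384
```

```bash
python3 -m pendant '[[[0,0.03,0.008,0,0],[0,0.06,0.016,0,0],[0,0.082,0.023,0.01,0],[0,0.082,0.023,0.03,0],[0,0.082,0.023,0.05,0],[0,0.082,0.023,0.063,0],[0,0.082,0.023,0.063,0],[0,0.082,0.023,0.063,0]]]'
python3 - <<'E'
from h import *
a=cam('top')['image'][150:280,300:460];a=cv2.resize(a,None,fx=5,fy=5,interpolation=2)[:600];cv2.imwrite('pics/top2.png',a)
cv2.imwrite('pics/w2.png',cam('wrist')['image'])
E
```

```text
t: 1.7
eef_pos: [435.0, -251.7, 151.8]
tcp_rot: [-3.141, -0.0, 1.213]
ft_force: [0.3, 0.4, 0.1]
opening: 0.003
```

View pics/w2.png

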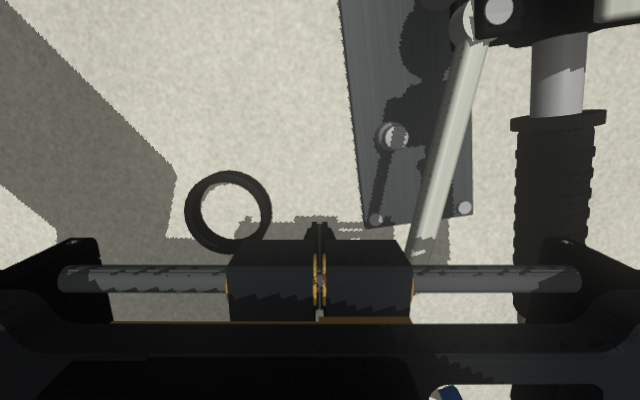

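The wrist view shows the fingers shut, with tips near (320,240). The blade is just to their right, from (480,30) to (415,250), on the +y tool side, and the path to it is clear. I'll advance along tool +y.

```bash
python3 -m pendant '[[[0,0,0.01,0.004,0],[0,0,0.02,0.004,0],[0,0,0.03,0.004,0],[0,0,0.036,0.004,0],[0,0,0.04,0.004,0],[0,0,0.044,0.004,0],[0,0,0.048,0.004,0],[0,0,0.048,0.004,0]]]'
```

```text
t: 2.6
eef_pos: [479.6, -268.4, 147.4]
tcp_rot: [-3.14, 0.0, 1.213]
ft_force: [-4.3, -0.1, 1.2]
opening: -0.002
```

```bash
python3 -m pendant '[[[0,0,0.004,0,0],[0,0,0.008,0,0],[0,0,0.012,0,0],[0,0,0.016,0,0],[0,0,0.020,0,0],[0,0,0.022,0,0],[0,0,0.022,0,0],[0,0,0.022,0,0]]]'
```

```text
t: 3.4
eef_pos: [499.3, -276.3, 147.4]
tcp_rot: [-3.139, 0.001, 1.213]
ft_force: [-9.4, -2.2, -0.1]
opening: 0.003
```

```bash
python3 -m pendant '[[[0,0,0.001,0,0],[0,0,0.002,0,0],[0,0,0.003,0,0],[0,0,0.004,0,0],[0,0,0.005,0,0],[0,0,0.006,0,0],[0,0,0.006,0,0],[0,0,0.006,0,0]]]'
```

```text
t: 4.2
eef_pos: [504.7, -278.2, 147.3]
tcp_rot: [-3.139, 0.0, 1.213]
ft_force: [-9.4, -1.6, 1.0]
opening: 0.004
```

```bash
python3 -m pendant '[[[0,0,0.001,0,0],[0,0,0.0015,0,0],[0,0,0.002,0,0],[0,0,0.0025,0,0],[0,0,0.003,0,0],[0,0,0.003,0,0],[0,0,0.003,0,0],[0,0,0.003,0,0]]]'
```

```text
t: 5.0
eef_pos: [507.5, -279.1, 147.4]
tcp_rot: [-3.138, 0.0, 1.213]
ft_force: [-10.1, -0.2, 0.3]
opening: 0.003
```

```bash
python3 -m pendant '[[[0,0,0.0005,0,0],[0,0,0.001,0,0],[0,0,0.0015,0,0],[0,0,0.002,0,0],[0,0,0.002,0,0],[0,0,0.002,0,0],[0,0,0.002,0,0],[0,0,0.002,0,0]]]'
```

```text
t: 5.8
eef_pos: [509.3, -279.6, 147.3]
tcp_rot: [-3.138, 0.0, 1.213]
ft_force: [-8.7, -0.3, 2.1]
opening: 0.001
```

```bash
python3 -m pendant '[[[0,0,0.0005,0,0],[0,0,0.001,0,0],[0,0,0.0015,0,0],[0,0,0.002,0,0],[0,0,0.002,0,0],[0,0,0.002,0,0],[0,0,0.002,0,0],[0,0,0.002,0,0]]]'
```

```text
t: 6.6
eef_pos: [509.8, -279.8, 147.2]
tcp_rot: [-3.135, -0.0, 1.213]
ft_force: [-16.1, 1.7, 5.0]
opening: 0.005
```

```bash
python3 -m pendant '[[[0,0,0.0005,0,0],[0,0,0.001,0,0],[0,0,0.0015,0,0],[0,0,0.002,0,0],[0,0,0.002,0,0],[0,0,0.002,0,0],[0,0,0.002,0,0],[0,0,0.002,0,0]]]'
```

```text
t: 7.4
eef_pos: [510.1, -279.9, 147.1]
tcp_rot: [-3.131, -0.001, 1.214]
ft_force: [-26.4, 3.8, 10.7]
opening: 0.003
```

The force has risen from 9 to 26 N while the position has stalled, which looks like the stop. I'll check the blade angle and confirm it isn't jammed on something else.

```bash
python3 - <<'E'
from h import *
cv2.imwrite('pics/w3.png',cam('wrist')['image'])
a=cam('scene')['image'][110:250,200:360];cv2.imwrite('pics/s3.png',cv2.resize(a,None,fx=4,fy=4,interpolation=2))
E
```

```text
(no output)
```

View pics/w3.png

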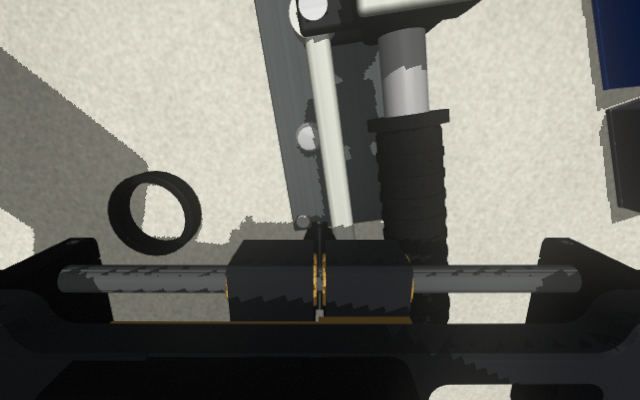

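View pics/s3.png

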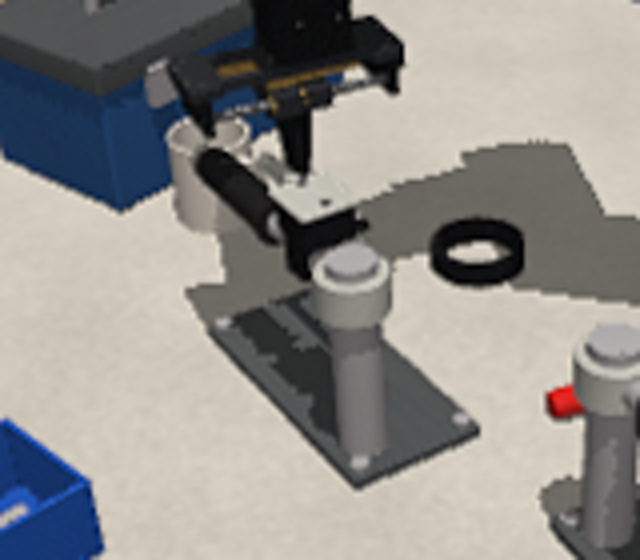

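The wrist view shows the blade from (318,40) to (342,225), running along the grip with a clear air gap. The shut fingers at (320,235) are on its robot side and nothing touches the grip. I'll release fully now.

```bash
python3 -m pendant '[[[0,0,0,0,0],[0,0,-0.01,0,0],[0,0,-0.02,0,0],[0,0,-0.03,0,0],[0,0,-0.04,0,0],[0,0,-0.05,0,0],[0,0,-0.058,0,0],[0,0,-0.058,0,0]]]'
```

```text
t: 8.3
eef_pos: [459.8, -261.1, 148.0]
tcp_rot: [3.141, 0.0, 1.213]
ft_force: [0.0, -1.3, -0.6]
opening: 0.006
```

```bash
python3 -m pendant '[[[0,0,0,0,0],[0,0,0,0,0],[0,0,0,0,0],[0,0,0,0,0],[0,0,0,0,0],[0,0,0,0,0],[0,0,0,0,0],[0,0,0,0,0]]]'; python3 - <<'E'
from h import *
cv2.imwrite('pics/w4.png',cam('wrist')['image'])
E
```

```text
t: 9.1
eef_pos: [460.3, -261.1, 147.6]
tcp_rot: [3.142, 0.0, 1.213]
ft_force: [0.2, 0.3, 0.1]
opening: 0.002
```

View pics/w4.png

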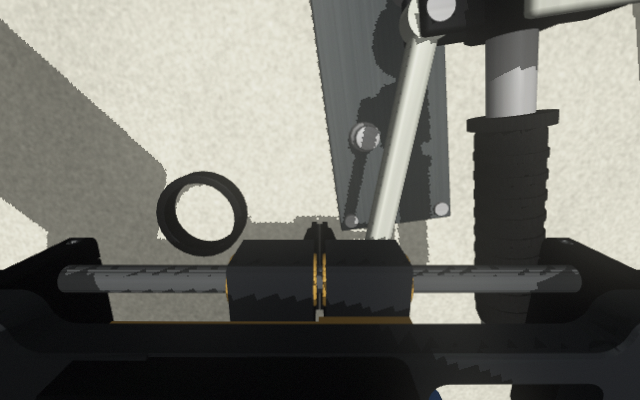

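The lever has sprung back out: the blade slants from (425,40) to (380,240), clear of the fingers, and the wrist force is 0. Now I'll press again to the same place.

```bash
python3 -m pendant '[[[0,0,0.008,0,0],[0,0,0.014,0,0],[0,0,0.02,0,0],[0,0,0.026,0,0],[0,0,0.032,0,0],[0,0,0.038,0,0],[0,0,0.044,0,0],[0,0,0.048,0,0]]]'
```

```text
t: 9.95
eef_pos: [504.4, -278.1, 147.2]
tcp_rot: [-3.138, 0.0, 1.213]
ft_force: [-10.1, -0.6, 2.8]
opening: 0.002
```

```bash
python3 -m pendant '[[[0,0,0.002,0,0],[0,0,0.004,0,0],[0,0,0.006,0,0],[0,0,0.007,0,0],[0,0,0.008,0,0],[0,0,0.009,0,0],[0,0,0.01,0,0],[0,0,0.01,0,0]]]'; python3 -m pendant '[[[0,0,0,0,0],[0,0,0,0,0],[0,0,0,0,0],[0,0,0,0,0],[0,0,0,0,0],[0,0,0,0,0],[0,0,0,0,0],[0,0,0,0,0]]]'
```

```text
t: 10.75
eef_pos: [510.1, -279.9, 147.0]
tcp_rot: [-3.129, -0.0, 1.214]
ft_force: [-27.2, 5.4, 13.6]
opening: 0.002
t: 11.55
eef_pos: [510.1, -279.9, 147.0]
tcp_rot: [-3.13, -0.001, 1.214]
ft_force: [-26.6, 4.6, 13.3]
opening: 0.002
```

```bash
python3 -c "
from cell import env
print(env.job_done()); s=env.state(); print(s['t'],s['eef_pos'],s['ft_force'])"
```

```text
the job is handed in; nothing more can be done
None
the job is handed in; nothing more can be done
```

I pressed the brake lever (right-hand unit) to its stop with the backs of the shut fingers, let it spring fully out, then pressed it to the stop again. I handed the job in while still holding it there, at about 11.6 s.

- **At the stop:** both presses stalled at the same TCP position, (510.1, -279.9) mm. The wrist force rose from about 9 N on the spring to about 27 N along the press, roughly 30 N in total. The stop came about 3 mm beyond where I had estimated it. The wrist picture of the first press showed the blade running along the grip with an air gap, and the fingers on its robot side only.
- **Let out:** the wrist picture showed the blade slanting out again, clear of the fingers, and the wrist force was back to 0.
- **Last reading before hand-in:** the hold was steady. The push also showed about 13 N upward on the wrist, probably from friction or a slight tilt of the fingers.
- **Not checked:** I never read the joint angle directly. I took no final picture of the clutch lever or the bystanders; the arm's path stayed clear of them, and I saw no contact force except at the brake lever. The state could not be read after hand-in.

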